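# Load the broad chisel in the tool grinder and start it

## Task

The broad flat chisel needs regrinding: fetch it from the rack and load it in the grinder's tool rest, lying straight and flat with its blade passed under the strap and its cutting edge right up to the stone, and pull the gear lever over, away from the stone, into the front notch marked by the stud. With both done, start the grinder: twist the start knob clockwise all the way to its stop, then let go so that it springs back. Leave the other chisels in the rack and the carved plaque, the hammer and the tin where they are.

Things in the scene. Friction and masses are not known exactly. Their poses are not given: they have to be found in the camera images.
- flat_chisel: broad flat chisel: steel bar 200 x 18 x 14 mm, x axis towards the blade. Last 34 mm flare to a plain blade 38 mm wide with a straight edge; the head (last 30 mm at -x) is 24 mm wide. Origin: mid-length, underside. 0.29 to 0.45 kg, balances 5 mm from mid-length towards the head. Starts flat in any one of the rack's bays, 73 to 83 mm of its blade end sticking out
- flat_edge (a point): middle of the flat chisel's cutting edge: 100 mm from its origin towards the blade, at mid-thickness (7 mm above the underside)
- rack: fixed wooden pigeonhole rack, 150 mm deep (x), 260 mm wide (y), 71 mm high, open front looking along its own -x; origin under its centre. Four bays, centres at y = -93, -31, 31, 93 mm, each 50 mm wide and 28 mm high, floors 35 mm above the table, roofed over their whole depth. One chisel lies in each, blade end out of the front
- grinder: fixed bench tool grinder, its front (operator's side) looking along its own -x. Origin on the table below the stone's front rim. Base casting 60 mm high, from x = -170 to 190 mm and y = -170 to 170 mm. The stone in its guard stands at y = 0 from x = 0 back, up to 245 mm high; the gear case (y above 40 mm) and the motor (y below -50 mm), up to 195 mm high, from x = 40 to 160 mm
- rest_mouth (a point): tool rest: centre of the front end of its floor, 125 mm in front of the stone, 110 mm above the table; axes as the grinder's. From here the flat floor (66 mm wide) runs 115 mm along +x towards the stone. Side walls 28 mm high: flared from x = 1 to 35 mm, then parallel and 50 mm apart up to x = 113 mm
- strap (a point): middle of the underside of the steel strap, 24 mm along x, that bridges the rest's side walls 28 mm above its floor, 62 mm before the stone. A chisel loaded up to the stone sticks 75 mm out in front of the floor and can be held only there, by its head end; one drawn from the rack by its blade end must first be laid down and taken again by the head end
- stone_front (a point): front point of the stone's rim, where the cutting edge belongs: 117 mm above the table, 7 mm above the tool rest's floor; axes as the grinder's (+x runs into the stone)
- gear_lever (a joint): gear lever's angle (rad): 0 upright, in neutral; positive leaning to the front (operator's side); range -0.6 to 0.6. A spring detent draws it into three notches, at -0.5, 0 and 0.5; 3 to 6 N at the ball throw it over the ridge between two. The front notch (+0.5) is the marked one: an upright round stud stands beside it. Starts in neutral or the rear notch (rarely on the ridge between)
- lever_ball (a point): centre of the ball (34 mm across) on top of the gear lever, 120 mm from the pivot, which lies 70 mm in front of the stone, 95 mm to the +y side and 85 mm above the table; the lever swings in the grinder's x-z plane
- start_knob (a joint): start knob's angle (rad): 0 at rest, positive clockwise seen from above, stop at 1.05. A spring turns it back to 0 when let go (0.06 N m at rest, 0.22 N m at the stop)
- knob_grip (a point): grip point of the start knob: on its vertical axis, 145 mm above the table, 9 mm under the top of its grip bar. The bar is 52 mm long, 14 mm thick and 32 mm high, lies along the grinder's x at rest, and stands on a round skirt 56 mm across whose top is 23 mm below this point. The knob sits 100 mm to the grinder's -y side, on a box 115 mm high, 100 x 85 mm
- tooth_chisel: steel bar 200 x 18 x 14 mm, but its broad blade ends in four separate teeth; origin and axes as the flat chisel's; lies in another bay of the rack
- point_chisel: steel bar 200 x 18 x 14 mm, drawn out to a sharp point; origin and axes as the flat chisel's; lies in another bay of the rack
- narrow_chisel: steel bar 200 x 18 x 14 mm, straight sides, edge only 18 mm wide; origin and axes as the flat chisel's; lies in another bay of the rack
- plaque: loose carved slate, 120 x 85 x 14 mm, long side along its x; origin under its centre
- hammer: stone hammer 270 mm long along its x, head at the +x end (26 mm along x, 88 mm across), 26 mm high; origin under its middle
- paint_tin: tin 84 mm across, 105 mm tall; origin under its centre

How it is judged:
By the outcome, as a careful person would: the job done as asked, in the order asked, and still so for the second after the job is handed in, with the robot touching nothing.
It also fails if it takes over 72 s, if anything falls off the work surface, if the arm or the gripper's body presses on something with over 40 N, if the wrist force passes 120 N, or if a joint passes its speed limit or range.

## Robot

A 7-joint arm with a two-finger parallel gripper is mounted at the origin on the work surface. World frame = base frame: x ahead of the robot, y to its left, z up, the work surface at z = 0. Lengths are in mm, angles in rad, forces in N, time in s.
With the tool pointing down it reaches from about 400 to 850 mm from the base axis. Payload 4.4 kg.
Tool frame: the origin (TCP) lies midway between the tips of the shut fingers; the grasp point (between the pads) lies 19 mm behind it; z points along the fingers, y is the line along which they close (so a half turn about z gives the same grasp; the last joint's range is limited). The gripper opens to 94 mm and grips with 3 to 60 N. Pads are 16 mm wide; open, the fingers measure 119 mm over their backs; the gripper's body (75 mm by 177 mm) begins 78 mm behind the grasp point.
Start: joints at [-1.293, 0.628, 0.038, 1.517, -0.027, 0.996, -0.02], TCP at [219.07, 611.986, 205.478] pointing down, gripper open.
Joint ranges: [-3.06, 3.06], [-0.37, 2.12], [-1.25, 1.32], [0.18, 2.47], [-1.1, 4.24], [0.23, 1.98], [-2.94, 2.94]. Speed limits (rad/s): [2.57, 2.57, 3.14, 3.14, 3.14, 3.14, 3.14].

## Interface

Orientations are given as a rotation vector (axis times angle).
In Python, from plant import sense, read_camera, sign_off gives the robot as it stands.
- The arm moves only by the tool carry_out, never from a script. Its argument "series" is one flat list of numbers, 7 for each row, row after row: the shift along the tool's x, y, z in units of 2 cm (1.0 is 2 cm), then the turn, a rotation vector about the tool's x, y, z in units of 10 degrees (1.0 is 10 degrees), then the opening, from 0 (shut) to 1 (fully open). In form: [x, y, z, rx, ry, rz, jaw, x, y, z, rx, ry, rz, jaw, ...]. A call has 1 to 12 rows; each row shifts and turns the commanded pose from where the row before left it, along the tool's axes as they then stand; what a row does not reach is not made up. A row lasts 1/8 s, in which the tool goes at most 62.5 mm and 10.7 degrees, less where a joint would pass 70% of its speed; a pose out of reach is approached as far as the arm can. A call with a number of a shift or a turn outside -1 to 1 is refused whole. A call with a gripper value outside its range is refused whole. The fingers move at their own pace and stop on an object; "newtons" is the grip in N (left out, the last holds). Time passes only in rows, so rows that do not move let the fingers close. It gives the time, the measured TCP pose, the force, the opening and the grip force at its end, in the units of the state.
- sense(): the state, without advancing time (a new reading comes with each control period).
- read_camera(name): name is "scene" or "side" or "wrist"; returns a dict with "image" (480x640x3 uint8, red, green, blue), "K" (3x3 intrinsics, pixels), "R" (3x3) and "t" (3): a world point X has camera coordinates R X + t; the wrist camera has in their place "T_tool_cam" (4x4, takes a point from camera to tool coordinates, whose origin is the TCP and whose axes are the flange's). Camera axes: x right, y down, z forward; pixel columns grow to the right and rows downward; lengths in mm; the calibration is good to about 2 mm. A picture is of the moment at which its call begins: read the wrist's pose just before it. There is no depth.
- sign_off(): hands the job in; it is judged then, once.
The state is a dict: "clock": time; "joints": joint angles; "qvel": joint speeds; "joint_efforts": joint torques, N m; "position": TCP position; "ee_rot": TCP orientation; "force": force on the tool from outside, world axes, zero at the start; "wrist_torque": the same for the moment, N m; "grip_width": finger opening in mm; "finger_force": force on a finger pad.
Only numpy, scipy, OpenCV 4.12 (cv2) and the standard library are available. Lean on these libraries where they do the work, as an engineer would, in place of code of your own. Each camera call takes 0.05 s, during which the arm holds its last target. There are 200 camera calls.

## Working session

There is one attempt and no reset: what is moved stays moved. The work goes in short steps, Python scripts to look and compute and a tool call to move; the robot and the scene stay as the last step left them, time stands still between calls to the robot, and variables do not carry over. Pictures are saved under pics/ and viewed, at most 10 in all, crops included, and the job is handed in when it is done.

Besides the shell and the picture viewer there is one more tool, called after "Call:" in YAML: its name, and indented under it one key for each argument. carry_out: Moves the arm, as the interface text tells. Shifts and turns lie within -1 to 1; 1 stands for 2 cm of shift or 10 degrees of turn. Its arguments: {"type":"object","properties":{"series":{"type":"array","items":{"type":"number"}},"newtons":{"type":"number"}},"required":["series"]}

```bash
ls; mkdir -p pics
python3 - <<'E'
from plant import *
import cv2,pickle
s=sense();print(s)
for n in ("scene","side","wrist"):
    c=read_camera(n);pickle.dump((s,c),open(f"pics/{n}0.pkl","wb"));cv2.imwrite(f"pics/{n}0.png",c["image"][:,:,::-1])
    print(n,{k:v for k,v in c.items() if k!="image"})
E
```

```text
pics
{'clock': 0.0, 'joints': array([-1.2928281 ,  0.62931599,  0.03845179,  1.51835863, -0.02700291,
        0.99629838, -0.01997854]), 'qvel': array([ 3.58296361e-04, -8.77237602e-04,  8.09864767e-05, -1.73323274e-04,
       -1.20529523e-04, -1.09464158e-03, -9.43611405e-04]), 'joint_efforts': array([-1.14103295e-03, -5.49731398e+01,  1.14357032e+00, -1.86631072e+01,
       -5.21371211e-02,  2.36656750e-02,  1.73454182e-04]), 'position': array([218.82768461, 611.35130472, 204.57683774]), 'ee_rot': array([-5.37265801e-01, -3.09501253e+00,  2.88835832e-03]), 'force': array([ 0.76547328,  0.11067093, -0.02551976]), 'wrist_torque': array([ 0.02377886, -0.03488126,  0.01448328]), 'finger_force': 0.0, 'grip_width': 94.06969777383975}
scene {'K': array([[559.23392767,   0.        , 329.71134111],
       [  0.        , 559.23392767, 231.53383485],
       [  0.        ,   0.        ,   1.        ]]), 'R': array([[-0.62229286,  0.78270067, -0.0114567 ],
       [ 0.44592775,  0.34243391, -0.82697489],
       [-0.64335063, -0.51972943, -0.56212212]]), 't': array([ 401.69751608,  -92.07456205, 
[... 215 characters left out ...]
74889, -0.01760682],
       [-0.15285455, -0.60418419, -0.78204664],
       [ 0.16434431,  0.76478617, -0.62297115]]), 't': array([-545.04104903,  144.81633682, 1185.13014756])}
wrist {'K': array([[360.90147055,   0.        , 321.25381361],
       [  0.        , 360.90147055, 242.29777758],
       [  0.        ,   0.        ,   1.        ]]), 'T_tool_cam': array([[-1.12004258e-04, -9.60101602e-01, -2.79651391e-01,
         8.13983405e+01],
       [ 9.99999862e-01, -2.50936696e-04,  4.61004255e-04,
         7.29643343e-01],
       [-5.12785720e-04, -2.79651301e-01,  9.60101498e-01,
        -1.79037445e+02],
       [ 0.00000000e+00,  0.00000000e+00,  0.00000000e+00,
         1.00000000e+00]])}
```

View pics/scene0.png

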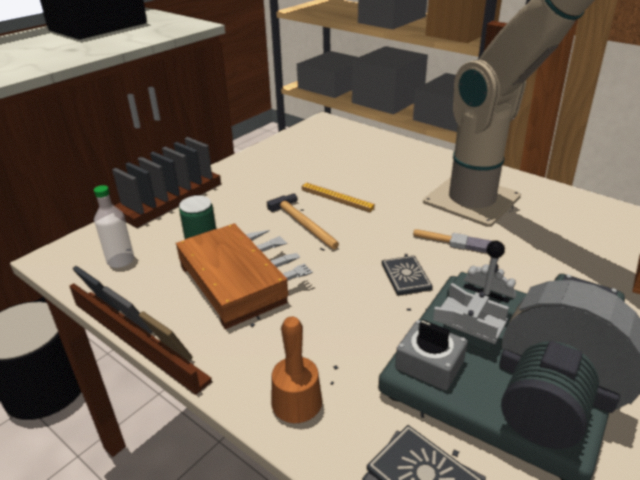

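View pics/side0.png

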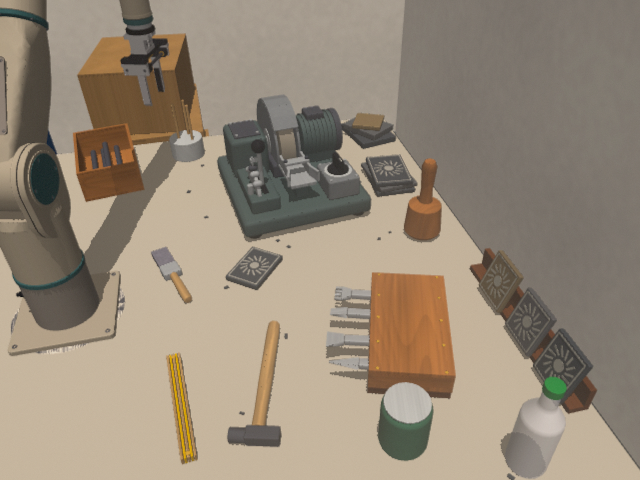

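The side picture shows the rack at about (410,330) with four blades to its left. The flat chisel is probably the one at y≈340. The grinder is at (290,170) with the lever ball at (258,147) and the knob at (338,165). I'll zoom in on both.

```bash
cat > h.py <<'E'
import numpy as np,cv2,pickle
from scipy.spatial.transform import Rotation as Rn
def load(n): return pickle.load(open(f"pics/{n}.pkl","rb"))
def ext(s,c):
    if "R" in c: return c["R"],np.array(c["t"])
    T=np.array(c["T_tool_cam"]);Rt=Rn.from_rotvec(s["ee_rot"]).as_matrix()
    Rc=Rt@T[:3,:3];p=Rt@T[:3,3]+s["position"]
    return Rc.T,-Rc.T@p
def proj(s,c,X):
    R,t=ext(s,c);q=np.atleast_2d(X)@R.T+t;q=q@c["K"].T;return q[:,:2]/q[:,2:]
def onz(s,c,uv,z):
    R,t=ext(s,c);d=R.T@np.linalg.solve(c["K"],[*uv,1]);p=-R.T@t
    return p+d*(z-p[2])/d[2]
def snap(tag,n):
    from plant import sense,read_camera
    s=sense();c=read_camera(n);pickle.dump((s,c),open(f"pics/{tag}.pkl","wb"));return s,c
def crop(c,x0,y0,x1,y1,k,f=None):
    im=c["image"][y0:y1,x0:x1,::-1];im=cv2.resize(im,None,fx=k,fy=k,interpolation=cv2.INTER_CUBIC)
    if f: cv2.imwrite(f,im)
    return im
E
python3 - <<'E'
from h import *
s,c=load("side0")
a=crop(c,325,260,458,400,3.0);b=crop(c,212,90,372,240,2.5)
H=430
pad=lambda m:cv2.copyMakeBorder(m,0,H-m.shape[0],0,0,0)
m=cv2.hstack if 0 else np.hstack
o=m([pad(a),pad(b)]);print(a.shape,b.shape);cv2.imwrite("pics/z1.png",o)
E
```

```text
(420, 399, 3) (375, 400, 3)
```

View pics/z1.png

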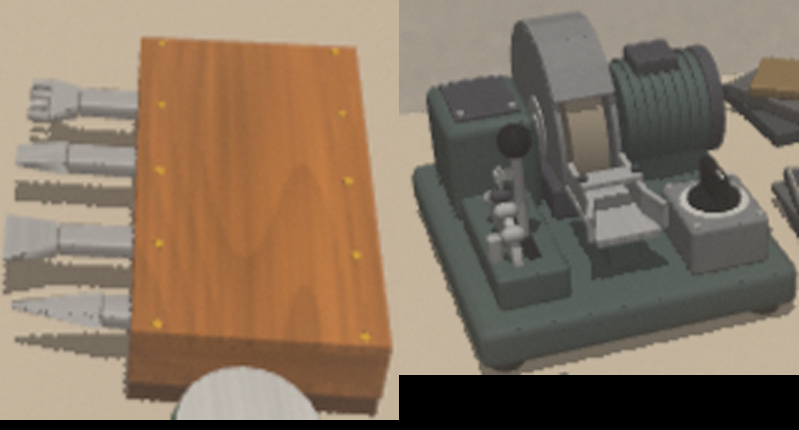

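Run:
```python
from h import *
from scipy.optimize import least_squares
s,c=load("side0")
# rack
P=[onz(s,c,((u/3)+325,(v/3)+260),71) for u,v in [(141,38),(357,47),(391,350),(131,335)]]
P=np.array(P);print(P.round(0),np.linalg.norm(P-np.roll(P,-1,0),axis=1).round(0))
e=[onz(s,c,(u/3+325,v/3+260),42) for u,v in [(5,217),(8,262),(135,227),(133,255)]];print(np.array(e).round(0))
B=lambda u,v:((u-400)/2.5+212,v/2.5+90)
pts=[((-125,33,110),B(590,240)),((-125,-33,110),B(662,230)),((-120,-100,122),B(713,192)),((-170,170,0),B(483,365)),((-170,-170,0),B(797,287)),((-62-12,0,0),None)]
pts=[p for p in pts if p[1]]
def w(p,X):return Rn.from_euler('z',p[2]).apply(X)+[p[0],p[1],0]
def r(p):
    R=[]
    for X,uv in pts[:2]+pts[3:]:R.append(proj(s,c,w(p,X))[0]-uv)
    return np.ravel(R)
f=least_squares(r,[500,-300,0],x_scale=[10,10,.1],loss='soft_l1');print(f.x,f.fun.round(1))
print("knob",onz(s,c,B(713,192),122),"local",Rn.from_euler('z',-f.x[2]).apply(onz(s,c,B(713,192),122)-[f.x[0],f.x[1],0]))
for a in (-.5,0,.5):print(a,proj(s,c,w(f.x,(-70-120*np.sin(a),95,85+120*np.cos(a))))*1)
print(B(515,140))
```

```text
[[ 646. -117.   71.]
 [ 789. -162.   71.]
 [ 705. -410.   71.]
 [ 564. -364.   71.]] [150. 261. 149. 261.]
[[ 520. -232.   42.]
 [ 513. -269.   42.]
 [ 599. -260.   42.]
 [ 591. -282.   42.]]
[556.29164473 347.86564276   1.66441799] [ 2.5 -4.5 -1.3 -5.2 -0.   1.8 -0.1  6.6]
knob [661.23835843 240.83043697 122.        ] local [-116.37740453  -94.48093835  122.        ]
-0.5 [[253.30386749 136.82205335]]
0 [[257.9704914  141.77273101]]
0.5 [[264.03354586 158.10454967]]
(258.0, 146.0)
```

```bash
cat >> h.py <<'E'
def plan(target,yaw=None,n=None):
    "tool-down: deltas in move units, from measured pose; yaw = azimuth (deg) of tool x"
    from plant import sense
    s=sense();R=Rn.from_rotvec(s["ee_rot"]).as_matrix()
    d=R.T@(np.array(target)-s["position"])/20
    cur=np.degrees(np.arctan2(R[1,0],R[0,0]))
    if yaw is None: yaw=cur
    y=np.radians(yaw);Rt=np.array([[np.cos(y),np.sin(y),0],[np.sin(y),-np.cos(y),0],[0,0,-1]])
    w=np.degrees((Rn.from_matrix(R.T@Rt)).as_rotvec())/10
    print("clock %.2f pos %s yaw %.1f tilt %s F %s grip %.1f/%.1f"%(s["clock"],s["position"].round(1),cur,R[:2,2].round(3),s["force"].round(1),s["grip_width"],s["finger_force"]))
    print("total shift",d.round(2),"turn",w.round(2),"rows>=",int(np.ceil(max(abs(d).max(),abs(w).max()))))
    if n: print("per row",(d/n).round(3),(w/n).round(3))
def now(): 
    from plant import sense
    plan(sense()["position"])
E
python3 -c "
from h import *
plan((600,230,430),162.6,26)
s,c=load('side0')
for uv in [(273,325),(255,435),(254,267),(404,400)]: print(onz(s,c,uv,10))"
```

```text
clock 0.15 pos [218.9 611.5 204.8] yaw 160.3 tilt [-0.    -0.001] F [ 0.4  0.  -0.1] grip 94.2/0.0
total shift [-24.37 -11.55 -11.24] turn [-0.01 -0.   -0.23] rows>= 25
per row [-0.937 -0.444 -0.432] [-0.    -0.    -0.009]
[ 423.34169888 -157.36121401   10.        ]
[ 353.58678809 -400.695115     10.        ]
[409.19294277  33.94503986  10.        ]
[ 622.87401579 -393.75686797   10.        ]
```

Call:
carry_out:
  series: [0, 0, -1, 0, 0, 0, 0.5, -0.5, -0.2, -1, 0, 0, 0, 0.5, -1, -0.45, -1, 0, 0, 0, 0.5, -1, -0.45, -1, 0, 0, 0, 0.5, -1, -0.45, -1, 0, 0, 0, 0.5, -1, -0.45, -1, 0, 0, 0, 0.5, -1, -0.45, -1, 0, 0, 0, 0.5, -1, -0.45, -1, 0, 0, 0, 0.5, -1, -0.45, -1, 0, 0, 0, 0.5, -1, -0.45, -1, 0, 0, 0, 0.5, -1, -0.45, -1, 0, 0, 0, 0.5, -1, -0.45, 0, 0, 0, 0, 0.5]

```text
clock: 1.65
position: [386.8, 451.5, 428.1]
ee_rot: [0.539, 3.093, 0.005]
force: [0.0, -0.5, 0.2]
grip_width: 46.9
finger_force: 0.0
```

Call:
carry_out:
  series: [-1, -0.45, 0, 0, 0, 0, 0.5, -1, -0.45, 0, 0, 0, 0, 0.5, -1, -0.45, 0, 0, 0, 0, 0.5, -1, -0.45, 0, 0, 0, 0, 0.5, -1, -0.45, 0, 0, 0, 0, 0.5, -1, -0.5, 0, 0, 0, 0, 0.5, -1, -0.6, 0, 0, 0, 0, 0.5, -1, -0.6, 0, 0, 0, 0, 0.5, -1, -0.6, 0, 0, 0, 0, 0.5, -1, -0.6, 0, 0, 0, 0, 0.5, -1, -0.6, 0, 0, 0, 0, 0.5, -0.5, -0.3, 0, 0, 0, 0, 0.5]

```text
clock: 3.15
position: [561.8, 258.8, 426.1]
ee_rot: [0.542, 3.094, -0.0]
force: [-0.1, -0.6, 0.2]
grip_width: 46.8
finger_force: 0.0
```

Run:
```python
from h import *
now()
s,c=snap("w1","wrist"); cv2.imwrite("pics/w1.png",c["image"][:,:,::-1])
```

```text
clock 3.15 pos [561.8 258.8 426.1] yaw 160.1 tilt [ 0. -0.] F [-0.1 -0.6  0.2] grip 46.8/0.0
total shift [0. 0. 0.] turn [-0.  0. -0.] rows>= 1
```

View pics/w1.png

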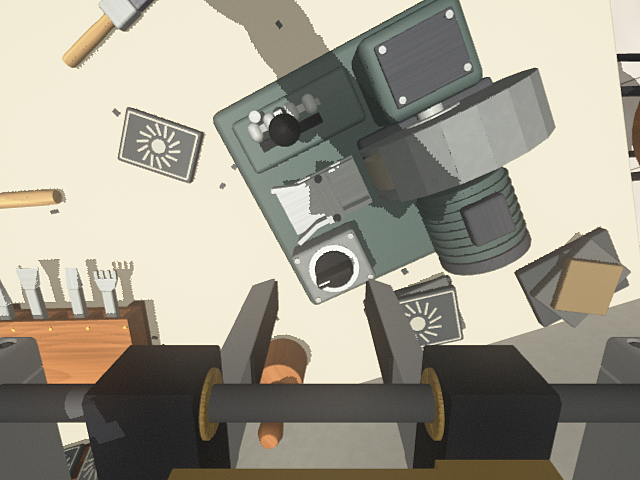

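The wrist picture shows the ball at (285,130), the knob skirt at (333,268) and the tool rest at (325,195). The flat blade is at (30,280), with the tooth chisel at (105,280) in the end bay. I'll zoom in on the rest.

Run:
```python
from h import *
s,c=load("w1"); crop(c,205,70,405,310,2.5,"pics/z2.png")
```

```text
(no output)
```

View pics/z2.png

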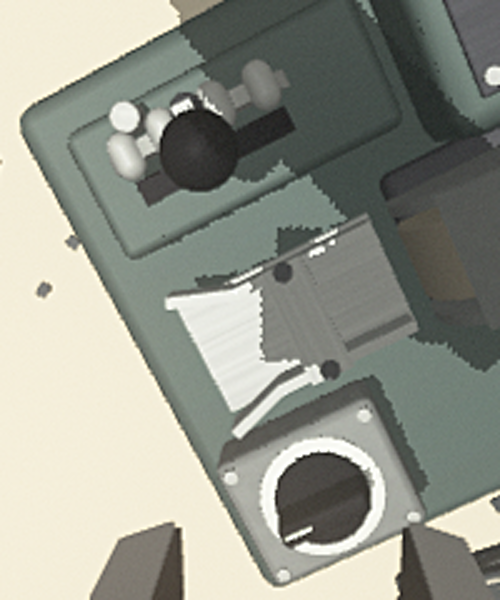

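```bash
cat > fit.py <<'E'
from h import *
from scipy.optimize import least_squares
s,c=load("w1")
C=lambda u,v:np.array([u/2.5+205,v/2.5+70])
def w(p,X):return Rn.from_euler('z',p[2]).apply(X)+[p[0],p[1],0]
def pts(p):
    a,kx,h,r,bx,by=p[3:]
    return [((-124,h,138),C(168,302)),((-124,-h,138),C(237,435)),((-125,-33,110),C(233,411)),
    ((-12,r,138),C(365,216)),((-12,-r,138),C(415,325)),((-62,0,143),C(307,321)),
    ((-70-120*np.sin(a),95,85+120*np.cos(a)),C(199,150)),((kx,-100,122),C(322,497)),
    ((bx-50,by+42.5,115),C(222,460)),((bx-50,by-42.5,115),C(272,587)),((bx+50,by-42.5,115),C(427,520))]
def r(p): return np.ravel([proj(s,c,w(p,X))[0]-uv for X,uv in pts(p)])
f=least_squares(r,[556,348,1.664,0,-120,45,27,-120,-100],loss='soft_l1',x_scale=[10,10,.1,.1,10,10,10,10,10])
if __name__=="__main__":
    print(f.x.round(3));print(f.fun.reshape(-1,2).round(1))
    for n,X in dict(mouth=(-125,0,110),strap=(-62,0,138),stone=(0,0,117),knob=(f.x[4],-100,145),pivot=(-70,95,85)).items():print(n,w(f.x,X).round(1))
    s2,c2=load("side0")
    print(proj(s2,c2,[w(f.x,X) for X,_ in pts(f.x)]).round(1))
E
python3 fit.py
python3 - <<'E'
from h import *
s,c=load("w1")
# flat blade edge in wrist pic
for uv in [(19,268),(40,267),(30,318)]: print(onz(s,c,uv,44).round(1))
plan((560,-262,110),162.6)
E
```

```text
[ 5.51461e+02  3.31275e+02  1.68700e+00 -2.00000e-02 -1.00615e+02
  3.98880e+01  3.10930e+01 -1.01638e+02 -9.71780e+01]
[[-1.2 -0.1]
 [-0.3 -0.4]
 [-0.5 -0.2]
 [ 1.3  1. ]
 [ 1.5  1.1]
 [-0.1 -0.9]
 [-0.3 -0.6]
 [ 0.3  0.8]
 [-5.8  2.2]
 [ 1.  -0.1]
 [ 0.3 -1.3]]
mouth [565.9 207.1 110. ]
strap [558.6 269.7 138. ]
stone [551.5 331.3 117. ]
knob [662.4 242.9 145. ]
pivot [465.2 250.8  85. ]
[[287.5 175.8]
 [318.2 169.7]
 [316.  180.1]
 [278.3 154.1]
 [301.  149.9]
 [295.3 159.2]
 [257.5 145. ]
 [337.4 166.3]
 [327.7 182. ]
 [359.4 175.5]
 [344.8 157.1]]
[ 511.2 -253.3   44. ]
[ 521.5 -219.7   44. ]
[ 596.6 -286.9   44. ]
clock 3.20 pos [562.4 257.9 425.9] yaw 160.1 tilt [ 0.001 -0.001] F [ 0.9 -1.3  0.4] grip 47.1/0.0
total shift [ -8.72 -24.47  15.83] turn [-0.    0.01 -0.25] rows>= 25
```

Call:
carry_out:
  series: [-0.36, -1, 0, 0, 0, -0.05, 0.5, -0.36, -1, 0, 0, 0, -0.05, 0.5, -0.36, -1, 0, 0, 0, -0.05, 0.5, -0.36, -1, 0, 0, 0, -0.05, 0.5, -0.36, -1, 0.5, 0, 0, -0.05, 0.5, -0.36, -1, 0.5, 0, 0, 0, 0.5, -0.36, -1, 0.5, 0, 0, 0, 0.5, -0.36, -1, 0.5, 0, 0, 0, 0.5, -0.36, -1, 0.5, 0, 0, 0, 0.5, -0.36, -1, 0.5, 0, 0, 0, 0.5, -0.36, -1, 0.5, 0, 0, 0, 0.5, -0.36, -1, 0.5, 0, 0, 0, 0.5]

```text
clock: 4.7
position: [569.4, 6.4, 345.5]
ee_rot: [-0.468, -3.107, -0.001]
force: [0.2, 0.5, -0.3]
grip_width: 47.0
finger_force: 0.0
```

Call:
carry_out:
  series: [-0.36, -1, 0.7, 0, 0, 0, 0.5, -0.36, -1, 0.7, 0, 0, 0, 0.5, -0.36, -1, 0.7, 0, 0, 0, 0.5, -0.36, -1, 0.7, 0, 0, 0, 0.5, -0.36, -1, 0.7, 0, 0, 0, 0.5, -0.36, -1, 0.7, 0, 0, 0, 0.5, -0.36, -1, 0.7, 0, 0, 0, 0.5, -0.3, -1, 0.7, 0, 0, 0, 0.5, -0.3, -1, 0.7, 0, 0, 0, 0.5, -0.3, -1, 0.7, 0, 0, 0, 0.5, 0, -0.5, 0.5, 0, 0, 0, 0.5, 0, 0, 0, 0, 0, 0, 0.5]

```text
clock: 6.2
position: [572.0, -214.8, 194.7]
ee_rot: [-0.472, -3.104, -0.001]
force: [-0.3, -0.1, 0.2]
grip_width: 46.8
finger_force: 0.0
```

Run:
```python
from h import *
now()
s,c=snap("w2","wrist"); cv2.imwrite("pics/w2.png",c["image"][:,:,::-1])
```

```text
clock 6.20 pos [ 572.  -214.8  194.7] yaw 162.7 tilt [-0.002  0.001] F [-0.3 -0.1  0.2] grip 46.8/0.0
total shift [0. 0. 0.] turn [ 0.   -0.01 -0.  ] rows>= 1
```

View pics/w2.png

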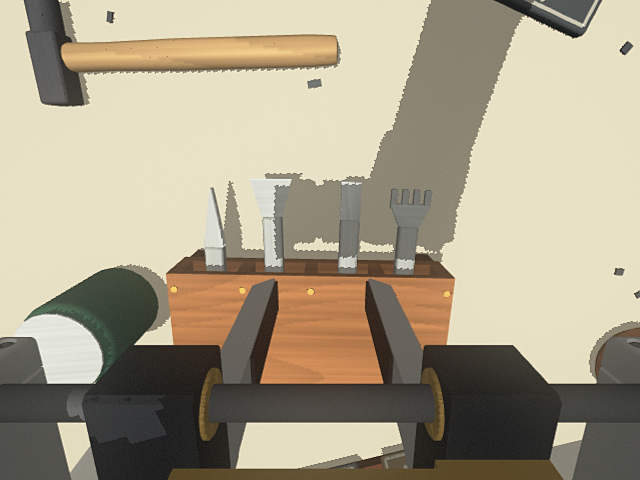

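The flat blade's edge runs from (251,180) to (293,179) and its shaft is at (273,245). The rack's top front edge runs from (168,275) to (453,278).

Run:
```python
from h import *
s,c=load("w2")
E=[onz(s,c,uv,42) for uv in [(251,180),(293,179)]];S=[onz(s,c,uv,49) for uv in [(274,220),(273,255)]]
F=[onz(s,c,uv,71) for uv in [(168,275),(453,278)]]
for x in E+S+F: print(x.round(1))
d=F[0]-F[1];print(np.linalg.norm(d),np.degrees(np.arctan2(d[1],d[0])),np.linalg.norm(E[0]-E[1]))
m=(E[0]+E[1])/2;t=np.radians(162.6);b=np.array([np.cos(t),np.sin(t),0])
nrm=b;print("stickout",(m-F[0])@b)
g=m-b*56; g[2]=26;print("grasp",g);plan(g,162.6)
```

```text
[ 511.1 -262.    42. ]
[ 521.6 -225.1   42. ]
[ 551.3 -253.    49. ]
[ 583.  -265.1   49. ]
[ 566.8 -356.2   71. ]
[ 645.7 -112.7   71. ]
255.9904093181984 -107.94056996588496 38.31789157420895
stickout 81.89613603700273
grasp [ 569.76748203 -260.31198337   26.        ]
clock 6.25 pos [ 572.7 -214.   195.3] yaw 162.8 tilt [-0.     0.001] F [ 0.8 -0.5 -0.3] grip 46.7/0.0
total shift [-0.55 -2.26  8.46] turn [ 0.   -0.    0.02] rows>= 9
```

Call:
carry_out:
  series: [-0.25, -1, 0, 0, 0, 0, 0.5, -0.25, -1, 0.9, 0, 0, 0, 0.5, -0.05, -0.3, 1, 0, 0, 0, 0.5, 0, 0, 1, 0, 0, 0, 0.5, 0, 0, 1, 0, 0, 0, 0.5, 0, 0, 1, 0, 0, 0, 0.5, 0, 0, 1, 0, 0, 0, 0.5, 0, 0, 1, 0, 0, 0, 0.5, 0, 0, 1, 0, 0, 0, 0.5, 0, 0, 0.56, 0, 0, 0, 0.5, 0, 0, 0, 0, 0, 0, 0.5]

```text
clock: 7.62
position: [569.1, -261.8, 25.2]
ee_rot: [-0.47, -3.105, -0.001]
force: [0.2, 0.3, -0.0]
grip_width: 46.9
finger_force: 0.0
```

Call:
carry_out:
  series: [0, 0, 0, 0, 0, 0, 0, 0, 0, 0, 0, 0, 0, 0, 0, 0, 0, 0, 0, 0, 0, 0, 0, 0, 0, 0, 0, 0]
  newtons: 60

```text
clock: 8.12
position: [570.1, -261.9, 26.8]
ee_rot: [0.47, 3.105, -0.0]
force: [-0.5, 0.1, 2.1]
grip_width: 17.2
finger_force: 60.0
```

Call:
carry_out:
  series: [0, 0, -0.1, 0, 0, 0, 0, 0.5, 0, 0, 0, 0, 0, 0, 1, 0, 0, 0, 0, 0, 0, 1, 0, 0, 0, 0, 0, 0, 1, 0, 0, 0, 0, 0, 0, 1, 0, 0, 0, 0, 0, 0, 1, 0, 0, 0, 0, 0, 0, 1, 0, 0, 0, 0, 0, 0, 0.9, 0, 0, 0, 0, 0, 0, 0, 0, 0, 0, 0, 0, 0]

```text
clock: 9.38
position: [425.9, -217.0, 28.1]
ee_rot: [-0.47, -3.103, -0.002]
force: [0.2, -0.4, -2.4]
grip_width: 17.4
finger_force: 60.0
```

Run:
```python
from h import *
s,c=snap("s3","side"); a=crop(c,270,240,460,390,3)
s,c=snap("w3","wrist");b=cv2.resize(c["image"][:,:,::-1],None,fx=.35,fy=.35)
o=np.zeros((450,800,3),np.uint8);o[:a.shape[0],:570]=a;o[:168,575:799]=b[:168,:224];cv2.imwrite("pics/z3.png",o)
plan((515,20,80),96.7)
```

```text
clock 9.47 pos [ 428.9 -218.1   28.3] yaw 162.8 tilt [ 0.001 -0.   ] F [ 0.8  1.3 -3.4] grip 17.7/60.0
total shift [-0.59 12.65 -2.58] turn [0.   0.   6.61] rows>= 13
```

View pics/z3.png

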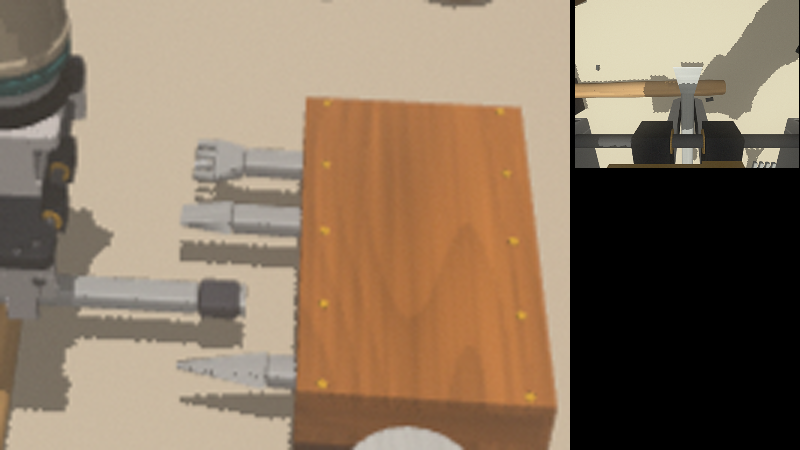

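Call:
carry_out:
  series: [0, 0, -0.5, 0, 0, 0, 0, 0, 0, -1, 0, 0, 0, 0, 0, 0, -1, 0, 0, 0, 0, 0, 0.3, -1, 0, 0, 0, 0, 0, 1, -0.5, 0, 0, 0, 0, 0, 1, 0, 0, 0, 0, 0, 0, 1, 0, 0, 0, 0, 0, 0, 1, 0, 0, 0, 0, 0, 0, 1, 0, 0, 0, 0, 0, 0, 1, 0, 0, 0, 0, 0, 0, 1, 0, 0, 0, 0, 0, 0, 1, 0, 0, 0, 0, 0]

```text
clock: 10.98
position: [478.4, -58.6, 108.9]
ee_rot: [0.469, 3.105, 0.0]
force: [-0.2, -0.1, -3.1]
grip_width: 17.5
finger_force: 60.0
```

Call:
carry_out:
  series: [0, 1, 0, 0, 0, 0, 0, 0, 1, 0, 0, 0, 0, 0, 0, 1, 0, 0, 0, 0, 0, 0, 1, 0, 0, 0, 0, 0, 0, 1, 0, 0, 0, 0, 0, 0, 1, 0, 0, 0, 0.6, 0, 0, 0, 0, 0, 0, 1, 0, 0, 0, 0, 0, 0, 1, 0, 0, 0, 0, 0, 0, 1, 0, 0, 0, 0, 0, 0, 1, 0, 0, 0, 0, 0, 0, 1, 0, 0, 0, 0, 0, 0, 1, 0]

```text
clock: 12.48
position: [513.7, 56.1, 109.0]
ee_rot: [2.091, 2.344, 0.003]
force: [-0.3, -0.1, -3.5]
grip_width: 17.2
finger_force: 60.0
```

Run:
```python
from h import *
plan((512,55,3),96.7)
from plant import sense;print(sense()["joints"].round(2))
```

```text
clock 12.47 pos [513.7  56.1 109. ] yaw 96.5 tilt [0.001 0.001] F [-0.3 -0.1 -3.5] grip 17.2/60.0
total shift [-0.05 -0.1   5.3 ] turn [ 0.01 -0.01 -0.02] rows>= 6
[-0.53  0.65  0.56  1.99 -0.55  0.65  0.5 ]
```

Call:
carry_out:
  series: [0, 0, 1, 0, 0, 0, 0, 0, 0, 1, 0, 0, 0, 0, 0, 0, 1, 0, 0, 0, 0, 0, 0, 1, 0, 0, 0, 0, 0, 0, 1, 0, 0, 0, 0, 0, 0, 0.3, 0, 0, 0, 0, 0, 0, 0, 0, 0, 0, 0, 0, 0, 0, 0, 0, 0, 0.22, 0, 0, 0, 0, 0, 0, 0.5, 0, 0, 0, 0, 0, 0, 0.5, 0, 0, 0, 0, 0, 0, 0.5]

```text
clock: 13.85
position: [514.2, 55.4, 2.7]
ee_rot: [2.085, 2.348, 0.002]
force: [1.9, 1.4, 0.0]
grip_width: 45.9
finger_force: 1.2
```

Call:
carry_out:
  series: [0, 0, -1, 0, 0, 0, 0.5, 0, 0, -1, 0, 0, 0, 0.5, 0, 0, -1, 0, 0, 0, 0.5, 0, 0, -1, 0, 0, 0, 0.5, -0.5, 0, -1, 0, 0, 0, 0.5, -1, 0, -1, 0, 0, 0, 0.5, -1, 0, -1, 0, 0, 0, 0.5, -1, 0, 0, 0, 0, 0, 0.5, -0.9, 0, 0, 0, 0, 0, 0.5, 0, 0, 0, 0, 0, 0, 0.5]

```text
clock: 15.1
position: [523.2, -33.6, 142.2]
ee_rot: [2.089, 2.346, -0.001]
force: [-0.9, 0.4, -0.2]
grip_width: 46.7
finger_force: 0.0
```

Run:
```python
from h import *
now()
s,c=snap("w4","wrist"); b=crop(c,160,20,480,330,1.6); 
s,c=snap("s4","side"); a=crop(c,250,170,410,350,1.6)
o=np.zeros((496,800,3),np.uint8);o[:b.shape[0],:512]=b;o[:a.shape[0],520:520+a.shape[1]]=a;cv2.imwrite("pics/z4.png",o)
```

```text
clock 15.10 pos [523.2 -33.6 142.2] yaw 96.6 tilt [-0.    -0.001] F [-0.9  0.4 -0.2] grip 46.7/0.0
total shift [0. 0. 0.] turn [-0.  0. -0.] rows>= 1
```

View pics/z4.png

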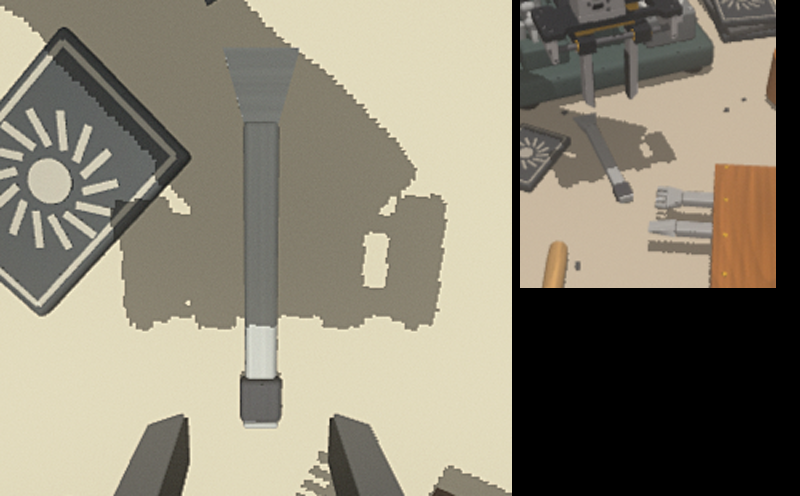

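The chisel lies flat and clear of the plaque: edge centre at crop (262,49), head end at (261,424).

Run:
```python
from h import *
s,c=load("w4")
f=lambda u,v,z:onz(s,c,(u/1.6+160,v/1.6+20),z)
e=f(262,49,7);h=f(261.5,421,14);print(e,h,np.linalg.norm((e-h)[:2]));d=e-h;print(np.degrees(np.arctan2(d[1],d[0])))
u=d/np.linalg.norm(d);u[2]=0
g=e-u*145;g[2]=3.5;plan(g,np.degrees(np.arctan2(d[1],d[0])))
```

```text
[508.62299751 113.2583675    7.        ] [531.0691683  -79.12072611  14.        ] 193.68414039595572
96.65499601330822
clock 15.20 pos [523.  -31.5 141.9] yaw 96.8 tilt [-0.001  0.001] F [ 0.1  0.  -0.6] grip 47.0/0.0
total shift [0.02 0.13 6.92] turn [-0.01 -0.    0.01] rows>= 7
```

Call:
carry_out:
  series: [0, 0.13, 1, 0, 0, 0, 0.5, 0, 0, 1, 0, 0, 0, 0.5, 0, 0, 1, 0, 0, 0, 0.5, 0, 0, 1, 0, 0, 0, 0.5, 0, 0, 1, 0, 0, 0, 0.5, 0, 0, 1, 0, 0, 0, 0.5, 0, 0, 0.9, 0, 0, 0, 0.5, 0, 0, 0, 0, 0, 0, 0.5, 0, 0, 0, 0, 0, 0, 0, 0, 0, 0, 0, 0, 0, 0, 0, 0, 0, 0, 0, 0, 0, 0, 0, 0, 0, 0, 0, 0]
  newtons: 60

```text
clock: 16.7
position: [525.6, -31.7, 4.7]
ee_rot: [-2.085, -2.349, -0.0]
force: [-2.8, 0.7, 4.8]
grip_width: 17.6
finger_force: 60.0
```

Call:
carry_out:
  series: [0, 0, -0.5, 0, 0, 0, 0, 0, 0, -1, 0, 0, 0, 0, 0, 0, -1, 0, 0, 0, 0, 0, 0, -1, 0, 0, 0, 0, 0, 0, -1, 0, 0, 0, 0, 0, 0, -1, 0, 0, 0, 0, 0, 0, -0.8, 0, 0, 0, 0, 0, 0, 0, 0, 0, 0, 0]

```text
clock: 17.7
position: [526.8, -31.8, 131.3]
ee_rot: [2.084, 2.348, 0.002]
force: [0.7, -1.0, -3.4]
grip_width: 17.4
finger_force: 60.0
```

Run:
```python
from h import *
now()
s,c=snap("w5","wrist"); b=crop(c,200,20,420,330,1.9)
s,c=snap("s5","side"); a=crop(c,220,120,400,320,2)
o=np.zeros((592,800,3),np.uint8);o[:b.shape[0],:b.shape[1]]=b;o[:a.shape[0],430:430+a.shape[1]]=a;cv2.imwrite("pics/z5.png",o)
```

```text
clock 17.70 pos [526.8 -31.8 131.3] yaw 96.8 tilt [ 0.002 -0.   ] F [ 0.7 -1.  -3.4] grip 17.4/60.0
total shift [0. 0. 0.] turn [0.01 0.   0.  ] rows>= 1
```

View pics/z5.png

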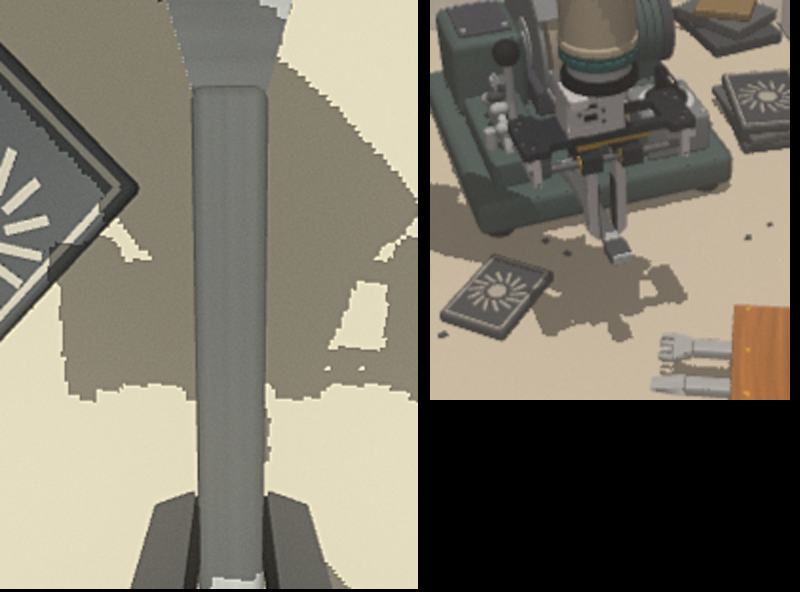

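Run:
```python
from h import *
s,c=load("w5");T=np.linalg.inv(np.array(c["T_tool_cam"]))
def pr(X):
    q=T[:3,:3]@np.array(X)+T[:3,3];q=c["K"]@q;return (q[:2]/q[2]).round(1)
for d in (0,3,6,9):
    t=np.radians(d);
    out=[]
    for L in (105,111,117):
        q=np.array([np.cos(t)*L+np.sin(t)*-9.3,0,np.sin(t)*L-np.cos(t)*9.3])
        out.append((pr(q+[0,-9,0]),pr(q+[0,9,0])))
    print(d,[(a.tolist(),b.tolist(),round(float(b[0]-a[0]),1)) for a,b in out])
```

```text
0 [([299.2, 82.6], [340.7, 82.6], 41.5), ([299.0, 67.4], [340.9, 67.4], 41.9), ([298.7, 51.9], [341.1, 51.9], 42.4)]
3 [([300.0, 85.9], [340.0, 85.9], 40.0), ([299.8, 71.4], [340.2, 71.4], 40.4), ([299.6, 56.7], [340.4, 56.7], 40.8)]
6 [([300.7, 89.6], [339.4, 89.6], 38.7), ([300.5, 75.9], [339.5, 75.9], 39.0), ([300.4, 61.9], [339.6, 61.9], 39.2)]
9 [([301.3, 93.8], [338.8, 93.8], 37.5), ([301.2, 80.7], [338.9, 80.7], 37.7), ([301.1, 67.5], [339.0, 67.5], 37.9)]
```

Run:
```python
from fit import *
g=w(f.x,(-230,0,0));g[2]=170;print(g,w(f.x,(-145,0,115)));plan(g,np.degrees(f.x[2]))
```

```text
[578.01688754 102.81305778 170.        ] [568.20288649 187.24460036 115.        ]
clock 17.80 pos [525.6 -31.5 129.9] yaw 96.8 tilt [-0.001  0.   ] F [ 0.9 -0.1 -4.3] grip 17.1/60.0
total shift [ 6.36  3.4  -2.  ] turn [-0.   -0.    0.02] rows>= 7
```

Call:
carry_out:
  series: [0, 0, -0.7, 0, 0, 0, 0, 0, 0, -1, 0, 0, 0, 0, 0.5, 0.3, -0.3, 0, 0, 0, 0, 1, 0.6, 0, 0, 0, 0, 0, 1, 0.6, 0, 0, 0, 0, 0, 1, 0.6, 0, 0, 0, 0, 0, 1, 0.6, 0, 0, 0, 0, 0, 1, 0.6, 0, 0, 0, 0, 0, 0.86, 0.1, 0, 0, 0, 0, 0, 0, 0, 0, 0, 0, 0, 0]

```text
clock: 19.05
position: [577.7, 104.7, 169.7]
ee_rot: [-2.081, -2.351, 0.001]
force: [-0.5, 0.6, -3.9]
grip_width: 16.9
finger_force: 60.0
```

Run:
```python
from fit import *
g=w(f.x,(-230,0,0));g[2]=130;plan(g,np.degrees(f.x[2]))
s,c=snap("s6","scene"); s1,c1=snap("w6","wrist")
a=crop(c,420,190,640,350,2.0);b=crop(c1,180,0,460,330,1.25)
o=np.zeros((412,800,3),np.uint8);o[:a.shape[0],:a.shape[1]]=a;o[:b.shape[0],445:445+b.shape[1]]=b;cv2.imwrite("pics/z6.png",o)
for t in (0,3,6,9):
    R=Rn.from_rotvec(s["ee_rot"]).as_matrix();t=np.radians(t)
    print(proj(s,c,s["position"]+R@np.array([145*np.cos(t),0,145*np.sin(t)-2.3]))[0].round(1))
```

```text
clock 19.05 pos [577.7 104.7 169.7] yaw 97.0 tilt [-0.001  0.001] F [-0.5  0.6 -3.9] grip 16.9/60.0
total shift [-0.09  0.01  1.99] turn [-0.01 -0.    0.03] rows>= 2
[468.4 288.2]
[467.7 291.5]
[466.8 294.6]
[465.8 297.6]
```

Call:
carry_out:
  series: [0, 0, 0.8, 0, 0, 0, 0, 0, 0, 0.9, 0, 0, 0, 0, 0, 0, 0, 0, 0, 0, 0]

```text
clock: 19.52
position: [576.6, 102.1, 134.0]
ee_rot: [-2.085, -2.346, 0.006]
force: [-0.3, 0.7, -4.4]
grip_width: 17.3
finger_force: 60.0
```

Call:
carry_out:
  series: [0, 0, 0.25, 0, 0, 0, 0, 0, 0, 0, 0, 0, 0, 0]

```text
clock: 19.77
position: [578.4, 102.5, 131.1]
ee_rot: [-2.086, -2.349, 0.0]
force: [0.4, 1.0, -2.8]
grip_width: 16.9
finger_force: 60.0
```

Call:
carry_out:
  series: [0, 0, 0.25, 0, 0, 0, 0, 0, 0, 0, 0, 0, 0, 0]

```text
clock: 20.02
position: [578.2, 102.7, 126.0]
ee_rot: [-2.085, -2.349, 0.0]
force: [-0.1, -0.1, -3.3]
grip_width: 17.2
finger_force: 60.0
```

Call:
carry_out:
  series: [0, 0, 0.25, 0, 0, 0, 0, 0, 0, 0, 0, 0, 0, 0]

```text
clock: 20.27
position: [578.1, 102.6, 120.8]
ee_rot: [-2.085, -2.349, 0.001]
force: [-0.7, -0.2, -2.6]
grip_width: 17.3
finger_force: 60.0
```

Call:
carry_out:
  series: [0, 0, 0.1, 0, 0, 0, 0, 0, 0, 0, 0, 0, 0, 0]

```text
clock: 20.52
position: [578.4, 102.6, 119.1]
ee_rot: [-2.086, -2.349, 0.0]
force: [-0.7, -0.4, -3.4]
grip_width: 16.8
finger_force: 60.0
```

Call:
carry_out:
  series: [0.4, 0, 0, 0, 0, 0, 0, 0.4, 0, 0, 0, 0, 0, 0, 0.4, 0, 0, 0, 0, 0, 0, 0, 0, 0, 0, 0, 0, 0]

```text
clock: 21.02
position: [575.4, 127.9, 119.1]
ee_rot: [-2.083, -2.351, -0.0]
force: [0.4, 0.0, -3.1]
grip_width: 17.2
finger_force: 60.0
```

Call:
carry_out:
  series: [0.4, 0, 0, 0, 0, 0, 0, 0.4, 0, 0, 0, 0, 0, 0, 0.4, 0, 0, 0, 0, 0, 0, 0, 0, 0, 0, 0, 0, 0]

```text
clock: 21.52
position: [572.5, 151.5, 119.1]
ee_rot: [-2.083, -2.351, -0.0]
force: [-0.0, -0.1, -3.6]
grip_width: 17.4
finger_force: 60.0
```

Call:
carry_out:
  series: [0.4, 0, 0, 0, 0, 0, 0, 0.4, 0, 0, 0, 0, 0, 0, 0.3, 0, 0, 0, 0, 0, 0, 0, 0, 0, 0, 0, 0, 0]

```text
clock: 22.02
position: [570.0, 173.0, 119.2]
ee_rot: [-2.084, -2.35, -0.0]
force: [-0.3, -0.1, -3.5]
grip_width: 17.2
finger_force: 60.0
```

Call:
carry_out:
  series: [0, 0, 0.1, 0, 0, 0, 0, 0, 0, 0, 0, 0, 0, 0]

```text
clock: 22.28
position: [570.0, 171.6, 117.1]
ee_rot: [-2.086, -2.349, 0.001]
force: [-0.4, 0.3, -4.1]
grip_width: 17.4
finger_force: 60.0
```

Call:
carry_out:
  series: [0, 0, 0.1, 0, 0, 0, 0, 0, 0, 0, 0, 0, 0, 0]

```text
clock: 22.52
position: [570.3, 171.7, 115.2]
ee_rot: [2.086, 2.349, -0.0]
force: [-0.1, -0.7, -2.4]
grip_width: 17.1
finger_force: 60.0
```

Run:
```python
from fit import *
g=w(f.x,(-145,0,0));g[2]=115;plan(g,np.degrees(f.x[2]))
```

```text
clock 22.52 pos [570.3 171.7 115.2] yaw 96.8 tilt [ 0. -0.] F [-0.1 -0.7 -2.4] grip 17.1/60.0
total shift [ 0.78 -0.01  0.01] turn [0.   0.   0.01] rows>= 1
```

Contact with the floor is beginning, so I'll creep forward towards the stone.

Call:
carry_out:
  series: [0.2, 0, 0, 0, 0, 0, 0, 0.2, 0, 0, 0, 0, 0, 0, 0, 0, 0, 0, 0, 0, 0]

```text
clock: 22.9
position: [569.0, 181.0, 115.2]
ee_rot: [-2.084, -2.35, -0.001]
force: [0.6, 0.6, -2.8]
grip_width: 17.3
finger_force: 60.0
```

Call:
carry_out:
  series: [0.12, 0, 0, 0, 0, 0, 0, 0, 0, 0, 0, 0, 0, 0]

```text
clock: 23.15
position: [568.9, 182.8, 115.3]
ee_rot: [-2.085, -2.349, -0.0]
force: [0.8, -0.3, -3.3]
grip_width: 17.4
finger_force: 60.0
```

Call:
carry_out:
  series: [0.12, 0, 0, 0, 0, 0, 0, 0, 0, 0, 0, 0, 0, 0]

```text
clock: 23.4
position: [568.6, 184.7, 115.2]
ee_rot: [2.086, 2.349, -0.0]
force: [0.2, 0.1, -2.7]
grip_width: 17.2
finger_force: 60.0
```

Call:
carry_out:
  series: [0.12, 0, 0, 0, 0, 0, 0, 0, 0, 0, 0, 0, 0, 0]

```text
clock: 23.65
position: [568.5, 185.0, 115.3]
ee_rot: [2.086, 2.346, -0.003]
force: [0.2, -5.2, -1.9]
grip_width: 17.1
finger_force: 60.0
```

Call:
carry_out:
  series: [0.08, 0, 0.04, 0, 0, 0, 0, 0, 0, 0, 0, 0, 0, 0]

```text
clock: 23.9
position: [568.7, 185.0, 114.8]
ee_rot: [2.086, 2.344, -0.004]
force: [0.4, -7.9, -0.9]
grip_width: 17.6
finger_force: 60.0
```

Call:
carry_out:
  series: [0, 0, 0.04, 0, 0, 0, 0, 0, 0, 0, 0, 0, 0, 0]

```text
clock: 24.15
position: [568.7, 185.0, 114.7]
ee_rot: [2.086, 2.345, -0.004]
force: [-1.9, -8.2, 4.7]
grip_width: 17.1
finger_force: 60.0
```

Call:
carry_out:
  series: [0, 0, 0, 0, 0, 0, 0.25, 0, 0, 0, 0, 0, 0, 0.45, 0, 0, 0, 0, 0, 0, 0.45, 0, 0, -0.5, 0, 0, 0, 0.45, 0, 0, -1, 0, 0, 0, 0.45, 0, 0, -1, 0, 0, 0, 0.45, 0, 0, -1, 0, 0, 0, 0.45, 0, 0, -1, 0, 0, 0, 0.45, 0, 0, -1, 0, 0, 0, 0, 0, 0, -1, 0, 0, 0, 0, 0, 0, -1, 0, 0, 0, 0, 0, 0, -1, 0, 0, 0, 0]

```text
clock: 25.65
position: [568.1, 188.9, 285.1]
ee_rot: [2.086, 2.349, 0.001]
force: [1.1, 0.6, -0.1]
grip_width: 5.5
finger_force: 0.0
```

Run:
```python
from fit import *
s6,c6=snap("w7","wrist")
g=w(f.x,(-20,95,0));g[2]=285;plan(g,np.degrees(f.x[2]))
m=w(f.x,(-127.5,95,190));print(m)
```

```text
clock 25.70 pos [569.7 188.9 287.7] yaw 96.8 tilt [0.005 0.002] F [1.2 0.1 2.1] grip 2.5/0.0
total shift [ 6.19 -4.82  0.12] turn [ 0.03 -0.01  0.02] rows>= 7
[471.81769162 193.65897561 190.        ]
```

Call:
carry_out:
  series: [1, -0.8, 0, 0, 0, 0, 0, 1, -0.8, 0, 0, 0, 0, 0, 1, -0.8, 0, 0, 0, 0, 0, 1, -0.8, 0, 0, 0, 0, 0, 1, -0.8, 0, 0, 0, 0, 0, 1, -0.8, 0, 0, 0, 0, 0, 0.2, 0, 0, 0, 0, 0, 0, 0, 0, 0.5, 0, 0, 0, 0, 0, 0, 1, 0, 0, 0, 0, 0, 0, 1, 0, 0, 0, 0]

```text
clock: 26.95
position: [459.1, 299.0, 232.7]
ee_rot: [2.088, 2.346, -0.0]
force: [-0.0, 0.4, -0.9]
grip_width: 0.7
finger_force: 0.0
```

Call:
carry_out:
  series: [0, 0, 1, 0, 0, 0, 0, 0, 0, 1, 0, 0, 0, 0, 0, 0, 0.8, 0, 0, 0, 0, 0, 0, 0, 0, 0, 0, 0]

```text
clock: 27.45
position: [457.9, 299.3, 176.4]
ee_rot: [-2.087, -2.348, 0.004]
force: [0.1, -0.2, 0.8]
grip_width: 0.6
finger_force: 0.0
```

Run:
```python
from fit import *
g=w(f.x,(-104,95,0));g[2]=180;plan(g,np.degrees(f.x[2]))
```

```text
clock 27.45 pos [457.9 299.3 176.4] yaw 96.7 tilt [-0.002 -0.002] F [ 0.1 -0.2  0.8] grip 0.6/0.0
total shift [-4.15  0.07 -0.17] turn [-0.01  0.01  0.01] rows>= 5
```

Call:
carry_out:
  series: [-0.5, 0, 0, 0, 0, 0, 0, -0.5, 0, 0, 0, 0, 0, 0, -0.3, 0, 0, 0, 0, 0, 0, -0.3, 0, 0, 0, 0, 0, 0, -0.3, 0, 0, 0, 0, 0, 0, -0.3, 0, 0, 0, 0, 0, 0, 0, 0, 0, 0, 0, 0, 0]

```text
clock: 28.32
position: [463.6, 258.7, 178.5]
ee_rot: [-2.083, -2.35, -0.005]
force: [-0.2, 4.0, 3.4]
grip_width: 0.6
finger_force: 2.4
```

Call:
carry_out:
  series: [-0.4, 0, 0, 0, 0, 0, 0, -0.4, 0, 0, 0, 0, 0, 0, -0.4, 0, 0, 0, 0, 0, 0, 0, 0, 0, 0, 0, 0, 0]

```text
clock: 28.82
position: [466.3, 230.9, 177.6]
ee_rot: [2.088, 2.346, -0.002]
force: [0.2, 0.0, 0.2]
grip_width: 0.5
finger_force: 0.0
```

Call:
carry_out:
  series: [-0.3, 0, 0, 0, 0, 0, 0, -0.3, 0, 0, 0, 0, 0, 0, -0.15, 0, 0, 0, 0, 0, 0, 0, 0, 0, 0, 0, 0, 0]

```text
clock: 29.32
position: [468.0, 217.8, 177.7]
ee_rot: [-2.086, -2.349, -0.0]
force: [0.7, 0.3, -0.1]
grip_width: 0.4
finger_force: 0.0
```

Call:
carry_out:
  series: [0.3, 0, -0.5, 0, 0, 0, 0, 0.2, 0, -1, 0, 0, 0, 0, 0, 0, -1, 0, 0, 0, 0, 0, 0, -1, 0, 0, 0, 0, 0, 0.5, -1, 0, 0, 0, 0, 0, 1, -1, 0, 0, 0, 0.3, 0, 1, -1, 0, 0, 0, 0.3, 0, 1, -1, 0, 0, 0, 0.3, 0, 1, -1, 0, 0, 0, 0.3, 0, 1, -1, 0, 0, 0, 0.3, 0, 0.5, -0.5, 0, 0, 0, 0.3, 0, 0, 0, 0, 0, 0, 0.3]

```text
clock: 30.82
position: [586.5, 242.7, 378.5]
ee_rot: [2.085, 2.349, 0.002]
force: [-0.4, 0.4, -0.7]
grip_width: 28.6
finger_force: 0.0
```

Run:
```python
from fit import *
now()
s,c=snap("w8","wrist"); print(proj(s,c,[w(f.x,(-127.5,95,190)),w(f.x,(-70,95,205)),w(f.x,(0,0,117)),w(f.x,(f.x[4],-100,154)),w(f.x,(-100,19,124)),w(f.x,(-200,0,124))]).round(0))
u0=[proj(s,c,w(f.x,(-60,0,130)))[0].astype(int)]
b=crop(c,0,0,640,400,1.25);cv2.imwrite("pics/w8.png",b)
```

```text
clock 30.82 pos [586.5 242.7 378.5] yaw 96.8 tilt [0.002 0.   ] F [-0.4  0.4 -0.7] grip 28.6/0.0
total shift [0. 0. 0.] turn [0.01 0.   0.  ] rows>= 1
[[208. 252.]
 [199. 201.]
 [299. 128.]
 [386. 220.]
 [285. 214.]
 [301. 290.]]
```

View pics/w8.png

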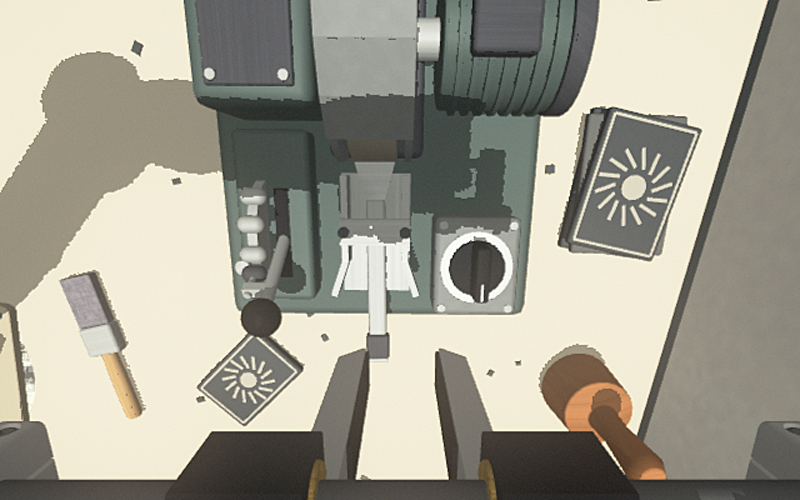

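The chisel lies straight under the strap with its edge at the stone. The ball is at full-frame (209,254), where the front notch predicts (208,252). The knob skirt is at (381,214).

Run:
```python
from fit import *
s,c=load("w8");k=onz(s,c,(381,213.5),122);k2=onz(s,c,(385,216),154);k0=w(f.x,(f.x[4],-100,0));print(k,k2,k0)
g=(k+k0)/2;g[2]=128;plan(g,np.degrees(f.x[2]))
```

```text
[661.47949581 243.9242084  122.        ] [660.27705069 247.49834546 154.        ] [662.40943803 242.87894654   0.        ]
clock 30.88 pos [585.8 242.6 377.8] yaw 96.8 tilt [ 0. -0.] F [-0.3  0.4  0.4] grip 28.3/0.0
total shift [-0.41  3.79 12.49] turn [0.   0.   0.02] rows>= 13
```

Call:
carry_out:
  series: [-0.1, 1, 0, 0, 0, 0, 0.45, -0.1, 1, 0.5, 0, 0, 0, 0.45, -0.1, 1, 1, 0, 0, 0, 0.45, -0.1, 0.79, 1, 0, 0, 0, 0.45, 0, 0, 1, 0, 0, 0, 0.45, 0, 0, 1, 0, 0, 0, 0.45, 0, 0, 1, 0, 0, 0, 0.45, 0, 0, 1, 0, 0, 0, 0.45, 0, 0, 1, 0, 0, 0, 0.45, 0, 0, 1, 0, 0, 0, 0.45, 0, 0, 1, 0, 0, 0, 0.45, 0, 0, 0, 0, 0, 0, 0.45]

```text
clock: 32.38
position: [660.6, 243.4, 185.4]
ee_rot: [-2.084, -2.348, 0.005]
force: [-0.2, 0.2, -0.6]
grip_width: 42.5
finger_force: 0.0
```

Call:
carry_out:
  series: [0, 0, 0.9, 0, 0, 0, 0.45, 0, 0, 0.9, 0, 0, 0, 0.45, 0, 0, 0.8, 0, 0, 0, 0.45, 0, 0, 0.38, 0, 0, 0, 0.45, 0, 0, 0, 0, 0, 0, 0.45]

```text
clock: 33.0
position: [661.8, 243.2, 127.3]
ee_rot: [-2.086, -2.349, 0.002]
force: [-0.1, -0.4, -0.3]
grip_width: 42.5
finger_force: 0.0
```

```bash
python3 -c "
from h import *
plan((661.5,244,129),96.7)"
```

```text
clock 33.00 pos [661.8 243.2 127.3] yaw 96.8 tilt [-0.001 -0.   ] F [-0.1 -0.4 -0.3] grip 42.5/0.0
total shift [ 0.04 -0.01 -0.09] turn [-0.01  0.    0.01] rows>= 1
```

Call:
carry_out:
  series: [0, 0, 0, 0, 0, 0, 0, 0, 0, 0, 0, 0, 0, 0, 0, 0, 0, 0, 0, 0, 0, 0, 0, 0, 0, 0, 0, 0]
  newtons: 50

```text
clock: 33.5
position: [661.8, 243.3, 128.5]
ee_rot: [-2.086, -2.348, 0.0]
force: [-1.1, 1.2, 3.6]
grip_width: 14.0
finger_force: 50.0
```

Call:
carry_out:
  series: [0, 0, 0, 0, 0, 0.7, 0, 0, 0, 0, 0, 0, 0.7, 0, 0, 0, 0, 0, 0, 0.7, 0, 0, 0, 0, 0, 0, 0.7, 0, 0, 0, 0, 0, 0, 0.7, 0, 0, 0, 0, 0, 0, 0.7, 0, 0, 0, 0, 0, 0, 0.7, 0, 0, 0, 0, 0, 0, 0.7, 0, 0, 0, 0, 0, 0, 0, 0]

```text
clock: 34.62
position: [663.4, 242.6, 128.5]
ee_rot: [2.942, 1.097, 0.003]
force: [2.7, -1.2, 0.7]
grip_width: 13.6
finger_force: 50.0
```

```bash
python3 -c "
from h import *
now()
from plant import sense;s=sense();print(s['wrist_torque'],s['force'])"
```

```text
clock 34.62 pos [663.4 242.6 128.5] yaw 40.9 tilt [ 0.003 -0.001] F [ 2.7 -1.2  0.7] grip 13.6/50.0
total shift [0. 0. 0.] turn [ 0.02 -0.01 -0.  ] rows>= 1
[-0.2741488  -0.41057571  0.15927615] [ 2.68372707 -1.24274344  0.71858896]
```

Call:
carry_out:
  series: [0, 0, 0, 0, 0, 0.4, 0, 0, 0, 0, 0, 0, 0.2, 0, 0, 0, 0, 0, 0, 0, 0]

```text
clock: 35.0
position: [663.5, 242.5, 128.5]
ee_rot: [2.995, 0.942, 0.004]
force: [5.8, -2.6, 1.0]
grip_width: 13.8
finger_force: 50.3
```

```bash
python3 -c "
from h import *
now()
from plant import sense;s=sense();print(s['wrist_torque'],s['force'])"
```

```text
clock 35.00 pos [663.5 242.5 128.5] yaw 34.9 tilt [ 0.003 -0.001] F [ 5.8 -2.6  1. ] grip 13.8/50.3
total shift [0. 0. 0.] turn [ 0.02 -0.01 -0.  ] rows>= 1
[-0.6241088  -0.9158709   0.60894208] [ 5.76545803 -2.62018088  0.96409972]
```

Call:
carry_out:
  series: [0, 0, 0, 0, 0, 0.3, 0, 0, 0, 0, 0, 0, 0, 0]

```text
clock: 35.25
position: [663.5, 242.5, 128.5]
ee_rot: [3.018, 0.865, 0.003]
force: [4.9, -3.0, 0.1]
grip_width: 13.9
finger_force: 52.5
```

```bash
python3 -c "
from h import *
now()
from plant import sense;s=sense();print(s['wrist_torque'],s['force'])"
```

```text
clock 35.25 pos [663.5 242.5 128.5] yaw 32.0 tilt [ 0.003 -0.002] F [ 4.9 -3.   0.1] grip 13.9/52.5
total shift [0. 0. 0.] turn [ 0.02 -0.01 -0.  ] rows>= 1
[-0.7042797  -0.95171143  1.08377629] [ 4.90529901 -3.03094915  0.0931959 ]
```

Call:
carry_out:
  series: [0, 0, 0, 0, 0, 0, 0.8, 0, 0, 0, 0, 0, 0, 0.8, 0, 0, 0, 0, 0, 0, 0.8, 0, 0, 0, 0, 0, 0, 0.8, 0, 0, -0.5, 0, 0, 0, 0.8, 0, 0, -1, 0, 0, 0, 0.8, 0, 0, -1, 0, 0, 0, 0.8, 0, 0, -1, 0, 0, 0, 0.8, 0, 0, -1, 0, 0, 0, 0.8, 0, 0, -1, 0, 0, 0, 0.8, 0, 0, -1, 0, 0, 0, 0.8, 0, 0, -1, 0, 0, 0, 0.8]

```text
clock: 36.75
position: [662.1, 243.3, 279.4]
ee_rot: [3.021, 0.861, -0.0]
force: [0.9, 0.2, 0.4]
grip_width: 75.0
finger_force: 0.0
```

Call:
carry_out:
  series: [0, 0, -1, 0, 0, -1, 0.8, 0, 0, -1, 0, 0, -1, 0.8, 0, 0, -1, 0, 0, -1, 0.8, 0, 0, -1, 0, 0, -1, 0.8, 0, -0.5, -1, 0, 0, -1, 0.8, 0, -1, 0, 0, 0, -1, 0.3, 0, -1, 0, 0, 0, -0.4, 0.3, 0, -1, 0, 0, 0, 0, 0.3, 0, -0.3, 0, 0, 0, 0, 0.3, 0, 0, 0, 0, 0, 0, 0.3]

```text
clock: 38.0
position: [587.2, 246.1, 378.6]
ee_rot: [2.106, 2.331, 0.001]
force: [-0.1, 1.0, -0.4]
grip_width: 29.8
finger_force: 0.0
```

Run:
```python
from fit import *
now()
s,c=snap("w9","wrist"); s8,c8=load("w8")
# numeric check against the picture w8: same world patches, template match
for n,X in dict(ball=(-127.5,95,190),knob=(f.x[4],-100,150),head=(-190,0,124),blade=(-15,0,120)).items():
    a=proj(s8,c8,w(f.x,X))[0].round().astype(int);b=proj(s,c,w(f.x,X))[0].round().astype(int)
    h=22;t=c8["image"][max(a[1]-h,0):a[1]+h,a[0]-h:a[0]+h];r=c["image"][max(b[1]-h-15,0):b[1]+h+15,b[0]-h-15:b[0]+h+15]
    m=cv2.minMaxLoc(cv2.matchTemplate(r,t,cv2.TM_CCOEFF_NORMED));print(n,round(m[1],2),np.array(m[3])-15)
```

```text
clock 38.00 pos [587.2 246.1 378.6] yaw 95.8 tilt [0.001 0.   ] F [-0.1  1.  -0.4] grip 29.8/0.0
total shift [0. 0. 0.] turn [ 0. -0. -0.] rows>= 1
ball 0.95 [ 0 -1]
knob 0.96 [1 0]
head 0.89 [-1  0]
blade 0.98 [-1  0]
```

Nothing has shifted: the knob has sprung back, and the lever and chisel are unmoved. I'll hand the job in.

```bash
python3 -c "
from plant import *
print(sign_off())"
```

```text
the job is handed in; nothing more can be done
None
```

I handed the job in at 38 s: the flat chisel is loaded against the stone under the strap, the gear lever is in the front notch, and the start knob was turned to its stop and sprang back; `sign_off` gave no verdict.

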